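Stow the handheld radio and shut the chart locker

ROBOT

A 7-joint arm with a two-finger parallel gripper is mounted at the origin on the work surface. World frame = base frame: x ahead of the robot, y to its left, z up, the work surface at z = 0. Lengths are in m, angles in rad, forces in N, time in s.
With the tool pointing down it reaches from about 0.425 to 0.875 m from the base axis. Payload 4.7 kg.
Tool frame: the origin (TCP) lies at the very end of the fingers, on their centre line; the grasp point (between the pads) lies ctrl.pinch_z behind it (ctrl.pinch_z is the distance from the TCP to the grasp point, in m); x points along the fingers, y is the direction in which the jaws open and shut, and the axes are right-handed (so a half turn about x gives the same grasp; the last joint's range is limited). The gripper opens to 87 mm and grips with 3 to 60 N. Pads are 19 mm wide; open, the fingers measure 117 mm over their backs; the gripper's body (75 mm by 190 mm) begins 51 mm behind the grasp point.
Start: joints at [1.211, 0.321, -0.07, 1.45, 0.023, 1.371, -0.057], TCP at [0.237, -0.605, 0.223] pointing down, gripper open.
Joint ranges: [-2.86, 2.86], [-0.3, 2.09], [-1.38, 1.24], [0.06, 2.45], [-1.56, 4.7], [0.09, 2.05], [-2.69, 2.69]. Speed limits (rad/s): [2.57, 2.57, 3.14, 3.14, 3.14, 3.14, 3.14].

INTERFACE

Orientations are given as a rotation vector (axis times angle).
In Python, from bench import get_state, get_image, camera_info, order, ctrl gives the robot as it stands.
- The arm moves only by the tool jog_arm, never from a script. Its arguments are lists of equal length, an entry for each row: "claw": the finger opening in mm, from 0 to 87; "xyz": the shift along the tool's x, y, z in mm, a list of three; "roll": the turn about the tool's x in degrees. In form: {"claw": [claw, ...], "xyz": [[tx, ty, tz], ...], "roll": [roll, ...]}. A call has 1 to 5 rows; each row is the pose to reach, as a shift and turn from the pose measured when the call began, along the tool's axes at that moment; what a row does not reach only later rows make up. A row lasts 1/10 s, in which the tool goes at most 50 mm and 8.59 degrees, less where a joint would pass 70% of its speed; a pose out of reach is approached as far as the arm can. A call with a gripper value outside its range is refused whole. The fingers move at their own pace and stop on an object; "force" is the grip in N (left out, the last holds). Time passes only in rows, so rows that repeat a pose let the fingers close. It gives the time, the measured TCP pose, the force and the opening at its end, in the units of the state.
- get_state(): the state, without advancing time (a new reading comes with each control period).
- get_image(name): name is "side" or "top" or "wrist"; returns (picture, depth): 420x560x3 uint8, red, green, blue; 420x560 float32, m along the optical axis (not along the pixel's ray), 0 where there is no reading.
- camera_info(name): a dict with "intrinsics" (3x3 intrinsics, pixels), "rvec" (rotation vector, rad) and "tvec" (3), from world to camera coordinates, as OpenCV has them; the wrist camera has in their place "tool_from_camera" (4x4, takes a point from camera to tool coordinates, whose origin is the TCP and whose axes are the tool frame's). Camera axes: x right, y down, z forward; pixel columns grow to the right and rows downward; lengths in m; the calibration is good to about 2 mm. A picture is of the moment at which its call begins: read the wrist's pose just before it. camera_info takes no time and is no camera call.
- order.close_job(): hands the job in, once; it reports no verdict.
The state is a dict: "time": time; "joint_positions": joint angles; "qd": joint speeds; "joint_torque": joint torques, N m; "position": TCP position; "tool_rot": TCP orientation; "ft_force": force on the tool from outside, world axes, zero at the start; "torque": the same for the moment, N m; "grip_width": opening from 0.0 (shut) to 1.0 (fully open).
Only numpy, scipy, OpenCV 4.12 (cv2) and the standard library are available. Lean on these libraries where they do the work, as an engineer would, in place of code of your own. Each camera call takes 0.05 s, during which the arm holds its last target. There are 200 camera calls.

TASK

Lay the yellow handheld radio flat on its back in the wide bay of the open wooden locker, without dropping it in. Then lift the lid's stay by its red grip out of its brass rest and fold it right up beside the lid while the lid is still open, and finally press the lid down gently until it is fully shut. Leave everything else where it is.

Things in the scene. Friction and masses are not known exactly. Their poses are not given: they have to be found in the camera images.
- locker: Open dark-wood locker, fixed, 230 x 230 x 100 mm high, walls 10, floor 8 thick. Origin: centre of its underside; z up, +x to the lid hinge at the back, -x its front (towards the robot, yaw within 0.3 rad). Divider centred on y = 40 (6 thick, top z = 70); battery in the narrow bay at +y; radio goes in the wide bay, x -105 to 105, y -105 to 37. The half-open lid overhangs; lean the hand back.
- bay (a point): Centre of the wide bay's floor (locker x = 0, y = -34.5, z = 8), axes as the locker's.
- radio_center (a point): Centre of the case of the yellow handheld radio, lying loose on its back: case 110 long (x axis), 50 wide (y), 40 thick (z, up); a stiff black aerial 12 thick runs 42 beyond the case's +x end. 0.2 to 0.4 kg. It starts on the table in one of three lanes, the torch and meter in the others; aerial pointing away from the robot within 0.35 rad.
- lid (a joint): Lid angle, rad: 0 shut, about 0.87 at the start (held by the stay), at most 0.9. Wooden panel 12 thick, 230 wide, free edge 230 mm from the hinge axis, 0.35 kg. Stiff hinge: stays where left, takes 2 to 6 N at the free edge to push down. It cannot be shut while the stay stands in its rest. At angle a, a point r from the hinge lies r cos(a) from it towards locker -x and r sin(a) above it.
- lid_hinge (a point): Middle of the hinge axis: locker x = 110, y = 0, z = 100 mm; the axis runs along the locker's y. The point's axes turn with the lid (at lid angle 0 they are the locker's); the lid runs along its -x, underside at its z = 0, outer face at z = 12.
- lid_push (a point): Point on the lid's outer (upper) face, 200 from the hinge axis, half-way along the lid's width; a good place to press it shut from above. Axes as lid_hinge.
- stay (a joint): Stay angle about its pivot on the lid's +y edge, rad: 0 locked (foot in the brass rest on the locker's +y side), grows as the foot is lifted up and forward, 1.5 folded right up (stop), beside the lid. Stays put, 1 N lifts it. Bar 145 mm; pivot at lid_hinge's x = -80, y = 127, z = 0. At stay angle s, lid angle a the foot is 145 sin(a+s) from the pivot towards locker -x and 145 cos(a+s) below it.
- stay_grip (a point): Point on the axis of the red grip at the stay's foot, to be pinched here: a round bar 14 in diameter along the locker's y, from y = 139 to 201 mm in the locker's frame (this point at y = 172). About 68 above the table at the start. It may turn in the fingers as the stay swings. Nothing stands above it.
- torch: Bystander: orange and yellow torch, 150 x 56 x 50, lying loose along its x; origin under its middle.
- meter: Bystander: blue multimeter, 135 x 62 x 32 (38 with its dial), lying loose; origin under its centre.
- battery: Bystander: black and blue battery pack, 130 x 46 x 38, lying loose in the locker's narrow bay; origin under its centre.
- driver: Bystander: green-handled screwdriver, 150 long, lying loose behind the lanes, right of the locker; origin under its middle.
- spanner: Bystander: steel spanner, 180 long, lying loose beyond the three lanes; origin under its middle.
- mug: Bystander: blue mug, 80 in diameter, 90 high, standing behind the locker's left corner; origin under its centre.
There are look-alikes about, which are no part of the job. Leave any green, pink or purple look-alike of the part that bears radio_center alone.

How it is judged:
On the way, in this order (a step that is already met when the one before it is completed fails the run):
1. the radio lies flat in the wide bay, released and at rest, with the lid still open (x of radio_center in the frame of locker between -0.06 and 0.06 m and y of radio_center in the frame of locker between -0.09 and 0.03 m and z of radio_center in the frame of locker below 0.036 m and angle between radio_center's own z axis and vertical below 0.12 rad and contact force between the fingers and radio below 0.2 N and linear speed of radio below 0.03 m/s and value of joint lid above 0.6 rad), for 0.2 s.
2. the stay is lifted out of its rest and folded up beside the lid, with the lid still open (value of joint stay above 1.2 rad and value of joint lid above 0.6 rad), for 0.2 s.
At the end, for the whole second after the job is handed in: The lid is fully shut (within 0.03 rad), the stay is still folded up beside it (at least 1.15 rad), the radio lies flat (within 0.12 rad) and at rest on the floor of the wide bay, and no bystander is more than 30 mm from its start (value of joint lid below 0.03 rad and value of joint stay above 1.15 rad and x of radio_center in the frame of locker between -0.06 and 0.06 m and y of radio_center in the frame of locker between -0.09 and 0.03 m and z of radio_center in the frame of locker below 0.036 m and angle between radio_center's own z axis and vertical below 0.12 rad and linear speed of radio below 0.03 m/s and distance of each of torch, meter, battery, driver, spanner, mug from where it was at the start of the episode below 0.03 m); the robot touches nothing.
It fails at once if a bystander is pushed or carried more than 30 mm (distance of any of torch, meter, battery, driver, spanner, mug from where it was at the start of the episode above 0.03 m).
It fails at once if the radio is dropped into the locker (faster than 0.7 m/s in or just above the bay) (horizontal distance between radio_center and bay below 0.09 m and height (world z) of radio_center below 0.13 m and linear speed of radio above 0.7 m/s).
It fails at once if the lid is slammed (closing faster than 2.5 rad/s) (velocity of joint lid below -2.5 rad/s).
It also fails if it takes over 64 s, if anything falls off the work surface, if the arm or the gripper's body presses on something with over 40 N, if the wrist force passes 120 N, or if a joint passes its speed limit or range.

## Working session

There is one attempt and no reset: what is moved stays moved. The work goes in short steps, Python scripts to look and compute and a tool call to move; the robot and the scene stay as the last step left them, time stands still between calls to the robot, and variables do not carry over. Pictures are saved under pics/ and viewed, about 8 in all and at most 12, crops included, and the job is handed in when it is done.

Besides the shell and the picture viewer there is one more tool, called after "Emit:" as a command line: name --pt "numbers of a row" for each row, then --argument value for the rest. jog_arm: Moves the arm, as the interface text tells. Its arguments: {"type":"object","properties":{"claw":{"type":"array"},"xyz":{"type":"array"},"roll":{"type":"array"},"force":{"type":"number"}},"required":["claw","xyz","roll"]}

```bash
ls; mkdir -p pics; python3 - <<'E'
from bench import *
import cv2,numpy as np
print(get_state(),ctrl.pinch_z)
for n in("side","top"):
    im,d=get_image(n); cv2.imwrite(f"pics/{n}0.png",im[:,:,::-1]); np.save(f"pics/{n}0d.npy",d); print(n,camera_info(n))
print(camera_info("wrist"))
E
```

```text
pics
{'time': 0.0, 'joint_positions': array([ 1.2111159 ,  0.32181858, -0.07007451,  1.45165564,  0.02263537,
        1.3708084 , -0.05687532]), 'qd': array([-0.00016464,  0.00023419,  0.00054792, -0.00027831,  0.0021196 ,
        0.00018989,  0.0024151 ]), 'joint_torque': array([ 2.25634285e-04, -4.91286242e+01, -4.03945176e-01, -3.12527883e+01,
       -6.40417007e-02,  4.37301700e-02,  1.43210900e-04]), 'position': array([ 0.23707441, -0.60463412,  0.22147404]), 'tool_rot': array([ 2.01736016,  0.38351515, -2.01835908]), 'ft_force': array([-0.48564944,  0.37916181, -0.21650021]), 'torque': array([-0.0022906 ,  0.003517  , -0.02742775]), 'grip_width': 1.0017853414784168} 0.0187
side {'intrinsics': array([[542.83977064,   0.        , 277.81313024],
       [  0.        , 542.83977064, 213.85543311],
       [  0.        ,   0.        ,   1.        ]]), 'rvec': array([ 0.8221173 , -2.52444167,  1.0964538 ]), 'tvec': array([0.37143598, 0.27583072, 1.61358023])}
top {'intrinsics': array([[492.05999159,   0.        , 282.90409632],
       [  0.        , 492.05999159, 208.83896849],
       [  0.        ,   0.        ,   1.        ]]), 'rvec': array([ 2.16034621, -2.19356984,  0.12847139]), 'tvec': array([-0.04868725,  0.49552544,  1.54736104])}
{'intrinsics': array([[332.00291532,   0.        , 279.8452396 ],
       [  0.        , 332.00291532, 209.56248571],
       [  0.        ,   0.        ,   1.        ]]), 'tool_from_camera': array([[-5.85263756e-04, -2.93005086e-01,  9.56110703e-01,
        -1.61663718e-01],
       [ 9.99999551e-01, -8.83871577e-04,  3.41262393e-04,
        -6.29733901e-05],
       [ 7.45087458e-04,  9.56110474e-01,  2.93005472e-01,
        -7.98855109e-02],
       [ 0.00000000e+00,  0.00000000e+00,  0.00000000e+00,
         1.00000000e+00]])}
```

View pics/side0.png

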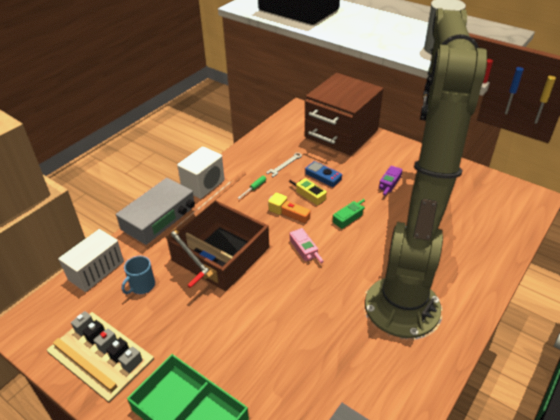

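View pics/top0.png

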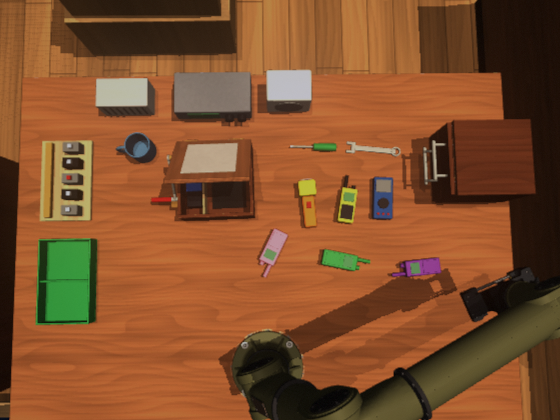

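Top view: yellow radio at (347,202). Possible confusions are the torch (308,205), which is orange with a yellow head, and the look-alikes pink (272,252), green (345,260) and purple (415,267). The locker is at (213,180) and the red grip at (163,201). Now I'll measure these and crop the chosen radio.

```bash
cat > h.py <<'E'
from bench import *
import cv2,numpy as np
from scipy.spatial.transform import Rotation as R
def cloud(n,d):
    c=camera_info(n);K=c["intrinsics"];v,u=np.indices(d.shape)
    P=np.stack([(u-K[0,2])/K[0,0]*d,(v-K[1,2])/K[1,1]*d,d],-1)
    if n=="wrist":
        s=get_state();T=c["tool_from_camera"]
        return (P@T[:3,:3].T+T[:3,3])@R.from_rotvec(s["tool_rot"]).as_matrix().T+s["position"]
    Rm=R.from_rotvec(c["rvec"]).as_matrix();return (P-c["tvec"])@Rm
def hsv(im): return cv2.cvtColor(im,cv2.COLOR_RGB2HSV)
def rect(p): # xy points -> centre,size,angle of long side
    (c,s,a)=cv2.minAreaRect(p.astype(np.float32)*1000); b=cv2.boxPoints((c,s,a))
    e=[b[1]-b[0],b[2]-b[1]]; l=max(e,key=np.linalg.norm); l=l*np.sign(l[0])
    return np.round(c,1),np.round(s,1),round(float(np.arctan2(l[1],l[0])),3)
E
python3 - <<'E'
from h import *
s=get_state();print(R.from_rotvec(s["tool_rot"]).as_matrix().round(3))
for n in("top","side"):
    im=cv2.imread(f"pics/{n}0.png")[:,:,::-1].copy();P=cloud(n,np.load(f"pics/{n}0d.npy"));H=hsv(im)
    m=(H[...,0]>24)&(H[...,0]<34)&(H[...,1]>150)&(H[...,2]>120)&(P[...,2]<.12)&(P[...,2]>.005)
    k,L,st,ce=cv2.connectedComponentsWithStats(m.astype(np.uint8))
    for i in range(1,k):
        if st[i,4]>60:
            p=P[L==i];print(n,"yellow",ce[i].round(),st[i,4],p.mean(0).round(3),np.percentile(p[:,2],[5,50,95]).round(3),rect(p[:,:2]))
    m=((H[...,0]<4)|(H[...,0]>174))&(H[...,1]>190)&(H[...,2]>120)
    k,L,st,ce=cv2.connectedComponentsWithStats(m.astype(np.uint8))
    for i in range(1,k):
        if st[i,4]>20:
            p=P[L==i];print(n,"red",ce[i].round(),st[i,4],p.mean(0).round(3),np.percentile(p[:,2],[5,50,95]).round(3),rect(p[:,:2]))
    # locker rim: height ~.1 points, brown
    if n=="top":
        w=P[100:240,150:270].reshape(-1,3);r=w[(abs(w[:,2]-.1)<.008)];print("rim",len(r),rect(r[:,:2]))
    a=cv2.resize(im[135:235,150:400] if n=="top" else im[150:300,150:375],None,fx=3.2,fy=3.2,interpolation=cv2.INTER_CUBIC)
    cv2.imwrite(f"pics/{n}c.png",a[:,:,::-1])
E
```

```text
[[-0.001  0.365 -0.931]
 [ 0.002 -0.931 -0.365]
 [-1.    -0.002  0.   ]]
top yellow [307. 187.] 239 [ 0.56  -0.132  0.05 ] [0.044 0.05  0.056] (array([ 560.1, -133.3]), array([47.8, 51.5]), -1.547)
top yellow [347. 204.] 244 [ 0.507 -0.26   0.04 ] [0.034 0.04  0.046] (array([ 503.9, -260.4]), array([ 48.6, 109.2]), -0.157)
top red [161. 199.] 73 [0.52  0.312 0.114] [0.067 0.075 0.081] (array([443.9, 153.3]), array([423.1,  34.7]), 1.117)
rim 1185 (array([648.5, 135.4]), array([294.1, 367.6]), -0.014)
side yellow [311. 189.] 148 [ 0.503 -0.254  0.041] [0.035 0.04  0.046] (array([ 506.4, -259.1]), array([ 54.5, 111.6]), -0.25)
side yellow [278. 199.] 133 [ 0.559 -0.131  0.051] [0.045 0.051 0.057] (array([ 561. , -133.4]), array([46.1, 57.6]), -1.426)
side red [195. 279.] 84 [0.519 0.329 0.085] [0.027 0.074 0.081] (array([144.1, 647.8]), array([  47.7, 1170.2]), -0.705)
```

View pics/topc.png

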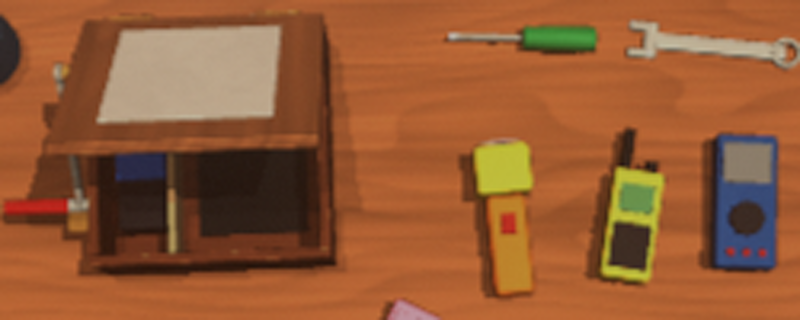

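Crop confirms the yellow radio at centre (504,-260) mm, aerial away, yaw about -0.157. Now the locker pose, lid angle and grip from the same data, casting rays for the grip in both views.

```bash
python3 - <<'E'
from h import *
im=cv2.imread("pics/top0.png")[:,:,::-1].copy();P=cloud("top",np.load("pics/top0d.npy"));H=hsv(im)
w=P[130:235,160:265].reshape(-1,3)
r=w[(abs(w[:,2]-.1)<.006)&(w[:,0]<.60)]
print("rim all",len(r),r.min(0).round(3),r.max(0).round(3),rect(r[:,:2]))
# lid plane from label (bright, unsaturated)
m=np.zeros(im.shape[:2],bool);m[140:180,180:240]=True
m&=(H[...,1]<90)&(H[...,2]>120)
p=P[m];c=p.mean(0);n=np.linalg.svd(p-c)[2][2];n*=np.sign(n[2]);print("lid",len(p),c.round(3),n.round(3),"yaw",np.arctan2(-n[1],-n[0]).round(3),"tilt",np.arccos(n[2]).round(3))
# front rim: per y-bin min x of rim pts
f=[]
for y in np.arange(r[:,1].min()+.012,r[:,1].max()-.012,.008):
    q=r[abs(r[:,1]-y)<.004]
    if len(q): f.append((y,q[:,0].min()))
f=np.array(f);print("front",(f*1000).round().tolist(),np.polyfit(f[:,0],f[:,1],1).round(3))
g=[]
for x in np.arange(r[:,0].min()+.012,.56,.008):
    q=r[abs(r[:,0]-x)<.004]
    g.append((x,q[:,1].min(),q[:,1].max()))
g=np.array(g);print("sides",(g*1000).round().tolist())
# red grip triangulation by two views
c=[]
from numpy.linalg import lstsq
A=np.zeros((3,3));b=np.zeros(3)
for nme,box in(("top",(140,190,185,215)),("side",(180,260,215,300))):
    im=cv2.imread(f"pics/{nme}0.png")[:,:,::-1].copy();H=hsv(im);D=cloud(nme,np.load(f"pics/{nme}0d.npy"))
    m=((H[...,0]<4)|(H[...,0]>174))&(H[...,1]>190)&(H[...,2]>110);k=np.zeros_like(m);k[box[2]:box[3],box[0]:box[1]]=1;m&=k
    v,u=np.nonzero(m);uv=np.array([u.mean(),v.mean()]);ci=camera_info(nme);Rm=R.from_rotvec(ci["rvec"]).as_matrix();o=-Rm.T@ci["tvec"]
    d=Rm.T@np.linalg.inv(ci["intrinsics"])@np.r_[uv,1];d/=np.linalg.norm(d);M=np.eye(3)-np.outer(d,d);A+=M;b+=M@o
    q=D[m];q=q[(q[:,2]>.04)&(q[:,2]<.1)];print(nme,uv,np.median(q,0).round(3),rect(q[:,:2]))
print("grip tri",np.linalg.solve(A,b).round(4))
E
```

```text
rim all 493 [0.466 0.038 0.094] [0.599 0.281 0.106] (array([527.2, 158.2]), array([128.8, 242.8]), -1.508)
lid 1452 [0.626 0.153 0.206] [0.948 0.103 0.302] yaw -3.034 tilt 1.264
front [[50.0, 470.0], [58.0, 470.0], [66.0, 470.0], [74.0, 470.0], [82.0, 470.0], [90.0, 470.0], [98.0, 470.0], [106.0, 471.0], [114.0, 471.0], [122.0, 468.0], [130.0, 468.0], [138.0, 468.0], [146.0, 468.0], [154.0, 468.0], [162.0, 468.0], [170.0, 468.0], [178.0, 469.0], [186.0, 468.0], [194.0, 469.0], [202.0, 466.0], [210.0, 466.0], [218.0, 466.0], [226.0, 466.0], [234.0, 466.0], [242.0, 466.0], [250.0, 466.0], [258.0, 466.0], [266.0, 467.0]] [-0.022  0.472]
sides [[478.0, 39.0, 267.0], [486.0, 39.0, 268.0], [494.0, 39.0, 267.0], [502.0, 39.0, 267.0], [510.0, 39.0, 267.0], [518.0, 39.0, 267.0], [526.0, 39.0, 268.0], [534.0, 39.0, 267.0], [542.0, 38.0, 266.0], [550.0, 38.0, 281.0], [558.0, 38.0, 281.0]]
top [160.82191781 199.32876712] [0.525 0.323 0.075] (array([525.3, 320.9]), array([10.8, 56.6]), -1.509)
side [195.47619048 279.03571429] [0.526 0.323 0.074] (array([525.7, 321.7]), array([13.2, 63.9]), -1.459)
grip tri [0.5254 0.3221 0.0736]
```

```bash
cat >> h.py <<'E'
def go(x,y,z,yaw): # tool shift (mm) and roll (deg) to TCP target (m); yaw = azimuth of tool z (jaw axis is yaw+90)
    s=get_state();M=R.from_rotvec(s["tool_rot"]).as_matrix()
    t=M.T@(np.array([x,y,z])-s["position"])*1000
    cur=np.arctan2(M[1,2],M[0,2]);dr=-np.degrees((yaw-cur+np.pi)%(2*np.pi)-np.pi)
    print("t",round(s["time"],2),"pos",s["position"].round(4),"yaw",cur.round(3),"shift",t.round(),"roll",dr.round(1),"q7",s["joint_positions"][6].round(2),"F",s["ft_force"].round(1),"grip",round(s["grip_width"]*87,1),"down",M[:,0].round(3))
E
```

Emit:
jog_arm --claw '[87,87,87,87,87]' --pt "0 -30 -41" --pt "0 -60 -82" --pt "0 -90 -123" --pt "0 -120 -164" --pt "0 -147 -202" --roll '[-8.5,-17,-25.5,-34,-42.5]' --force 45

```text
time: 0.6
position: [0.372, -0.3921, 0.2215]
tool_rot: [1.532, 0.964, -1.533]
ft_force: [0.5, -1.1, -0.6]
grip_width: 0.995
```

```bash
python3 -c "
from h import *
go(.4625,-.253,.16,-.157)"
```

```text
t 0.6 pos [ 0.372  -0.3921  0.2215] yaw -2.02 shift [  62.   21. -165.] roll -106.7 q7 0.29 F [ 0.5 -1.1 -0.6] grip 86.6 down [-0.001  0.002 -1.   ]
```

Emit:
jog_arm --claw '[87,87,87,87,87]' --pt "10 5 -40" --pt "20 10 -80" --pt "30 15 -120" --pt "40 21 -165" --pt "40 21 -165" --roll '[-8.5,-17,-25.5,-34,-42.5]'

```text
time: 1.1
position: [0.4654, -0.2446, 0.1802]
tool_rot: [0.983, 1.345, -0.975]
ft_force: [-0.3, 0.4, -0.8]
grip_width: 1.002
```

Emit:
jog_arm --claw '[87,87,87,87,87]' --pt "0 0 0" --pt "0 0 0" --pt "0 0 0" --pt "0 0 0" --pt "0 0 0" --roll '[-8.5,-17,-25.5,-34,-42.5]'

```text
time: 1.6
position: [0.465, -0.2444, 0.1797]
tool_rot: [0.414, 1.536, -0.405]
ft_force: [-0.0, 0.2, 0.1]
grip_width: 0.999
```

Emit:
jog_arm --claw '[87,87,87,87]' --pt "0 0 0" --pt "0 0 0" --pt "0 0 0" --pt "0 0 0" --roll '[-8.5,-17,-21.5,-21.5]'

```text
time: 2.0
position: [0.4647, -0.2443, 0.1794]
tool_rot: [0.121, 1.571, -0.11]
ft_force: [1.0, -0.5, 0.8]
grip_width: 0.998
```

```bash
python3 - <<'E'
from h import *
go(.4625,-.253,.026,-.157)
im,d=get_image("wrist");P=cloud("wrist",d);cv2.imwrite("pics/w1.png",im[:,:,::-1]);H=hsv(im)
m=(H[...,0]>22)&(H[...,0]<36)&(H[...,1]>140)&(H[...,2]>90)&(abs(P[...,2]-.04)<.008)&(P[...,0]<.58)&(P[...,1]<-.2)
p=P[m];print(len(p),rect(p[:,:2]),np.median(p[:,2]))
m=(P[...,2]>.02)&(P[...,2]<.06)&(P[...,1]<-.1)&(P[...,1]>-.42)&(P[...,0]>.42)&(P[...,0]<.6)
k,L,st,ce=cv2.connectedComponentsWithStats(m.astype(np.uint8))
for i in range(1,k):
    if st[i,4]>300: print(ce[i].round(),rect(P[L==i][:,:2]),P[L==i].min(0).round(3),P[L==i].max(0).round(3))
E
```

```text
t 2.0 pos [ 0.4647 -0.2443  0.1794] yaw -0.147 shift [153. -10.  -0.] roll 0.6 q7 1.81 F [ 1.  -0.5  0.8] grip 86.8 down [-0.003  0.007 -1.   ]
199 (array([ 502.8, -262.6]), array([ 47.9, 108.7]), -0.169) 0.0385710996593048
[393. 213.] (array([ 508.7, -137.9]), array([150.4,  46.2]), 0.164) [ 0.434 -0.165  0.02 ] [ 0.58  -0.107  0.052]
[266. 233.] (array([ 508.7, -264.5]), array([ 50.1, 123.4]), -0.18) [ 0.445 -0.296  0.02 ] [ 0.572 -0.23   0.044]
[150. 239.] (array([ 500.5, -377.5]), array([61.5, 87.1]), -0.057) [ 0.456 -0.411  0.02 ] [ 0.542 -0.345  0.04 ]
```

View pics/w1.png

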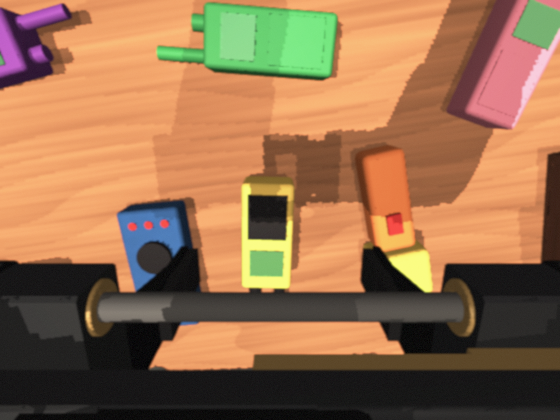

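The wrist view shows the yellow radio at (267,232) between meter and torch, with both sides clear for the fingers. Going down on its rear end.

Emit:
jog_arm --claw '[87,87,87,87,87]' --pt "30 -12 -3" --pt "70 -12 -3" --pt "110 -12 -3" --pt "140 -12 -3" --pt "153 -12 -3" --roll '[1,1,1,1,1]'

```text
time: 2.55
position: [0.4573, -0.2535, 0.0233]
tool_rot: [0.14, 1.575, -0.125]
ft_force: [0.0, 0.0, 0.4]
grip_width: 1.0
```

```bash
python3 -c "
from h import *
go(.4605,-.2557,.026,-.17)"
```

```text
t 2.55 pos [ 0.4573 -0.2535  0.0233] yaw -0.168 shift [-3. -2.  3.] roll 0.1 q7 1.72 F [0.  0.  0.4] grip 87.0 down [-0.007  0.01  -1.   ]
```

Emit:
jog_arm --claw '[60,45,45,45,45]' --pt "-3 -2 4" --pt "-3 -2 4" --pt "-3 -2 4" --pt "-3 -2 4" --pt "-3 -2 4" --roll '[0,0,0,0,0]' --force 50

```text
time: 3.05
position: [0.4616, -0.2566, 0.0273]
tool_rot: [0.139, 1.573, -0.126]
ft_force: [-0.4, 0.2, 0.2]
grip_width: 0.628
```

Emit:
jog_arm --claw '[40,40,40,40,40]' --pt "0 0 0" --pt "0 0 0" --pt "-10 0 0" --pt "-25 0 0" --pt "-40 0 0" --roll '[0,0,0,0,0]'

```text
time: 3.55
position: [0.4619, -0.257, 0.0686]
tool_rot: [0.139, 1.573, -0.126]
ft_force: [-0.3, 0.1, -2.4]
grip_width: 0.567
```

```bash
python3 - <<'E'
from h import *
go(.495,.12,.23,.02)
im,d=get_image("side");P=cloud("side",d);H=hsv(im)
m=(H[...,0]>24)&(H[...,0]<36)&(H[...,1]>150)&(H[...,2]>100)&(P[...,2]>.02)&(P[...,1]<-.2)&(P[...,1]>-.3)
p=P[m];c=p.mean(0);print(len(p),p.min(0).round(3),p.max(0).round(3))
h=p[p[:,0]>.53];l=p[p[:,0]<.49];print("front top z",np.percentile(h[:,2],90).round(4),"rear",np.percentile(l[:,2],90).round(4))
cv2.imwrite("pics/s2.png",cv2.resize(im[120:260,240:420],None,fx=3,fy=3)[:,:,::-1])
E
```

```text
t 3.55 pos [ 0.4619 -0.257   0.0686] yaw -0.168 shift [-158.  378.  -32.] roll -10.8 q7 1.75 F [-0.3  0.1 -2.4] grip 49.3 down [-0.006  0.009 -1.   ]<stdin>:5: RuntimeWarning: Mean of empty slice.
  ret = um.true_divide(
Traceback (most recent call last):
ValueError: zero-size array to reduction operation minimum which has no identity
```

Holding (about 2.2 N load). Raise, turn square to the locker and check the droop before entering.

Emit:
jog_arm --claw '[40,40,40,40,40]' --pt "-25 10 0" --pt "-50 40 -5" --pt "-76 80 -8" --pt "-76 120 -12" --pt "-76 160 -15" --roll '[-2,-4,-6,-8,-10.8]'

```text
time: 4.1
position: [0.4768, -0.0969, 0.1505]
tool_rot: [-0.014, 1.569, 0.02]
ft_force: [-0.0, 0.5, -2.6]
grip_width: 0.57
```

Emit:
jog_arm --claw '[40,40]' --pt "0 0 0" --pt "0 0 0" --roll '[0,0]'

```text
time: 4.3
position: [0.4774, -0.096, 0.1515]
tool_rot: [-0.018, 1.567, 0.021]
ft_force: [-0.1, -1.0, -3.2]
grip_width: 0.567
```

```bash
python3 - <<'E'
from h import *
go(.4967,.117,.145,.02)
s=get_state()["position"]
for n in("top","side","wrist"):
    im,d=get_image(n);P=cloud(n,d);H=hsv(im)
    m=(H[...,0]>22)&(H[...,0]<36)&(H[...,1]>120)&(H[...,2]>70)&(P[...,2]>.08)&(abs(P[...,1]-s[1])<.06)&(P[...,0]>s[0]-.05)&(P[...,0]<s[0]+.16)
    p=P[m]; print(n,len(p))
    if len(p)>30:
        print(rect(p[:,:2]),p.min(0).round(3),p.max(0).round(3)); t=p[p[:,2]>np.median(p[:,2])-.006]; A=np.c_[t[:,:2],np.ones(len(t))];print("plane",np.linalg.lstsq(A,t[:,2],rcond=None)[0].round(3),np.median(t,0).round(3))
    cv2.imwrite(f"pics/{n}3.png",im[:,:,::-1])
a=cv2.imread("pics/top3.png")[130:280,150:400];b=cv2.imread("pics/side3.png")[120:270,140:390]
cv2.imwrite("pics/c3.png",cv2.resize(np.vstack([a,b]),None,fx=2,fy=2,interpolation=cv2.INTER_CUBIC))
E
```

```text
t 4.3 pos [ 0.4774 -0.096   0.1515] yaw 0.025 shift [  7. 212.  25.] roll 0.3 q7 1.71 F [-0.1 -1.  -3.2] grip 49.3 down [ 0.003  0.002 -1.   ]
top 9
side 22
wrist 549
(array([488. , -98.5]), array([73.9, 49.9]), 0.018) [ 0.451 -0.123  0.158] [ 0.525 -0.073  0.247]
plane [-1.276 -0.145  0.805] [ 0.509 -0.097  0.163]
```

View pics/c3.png

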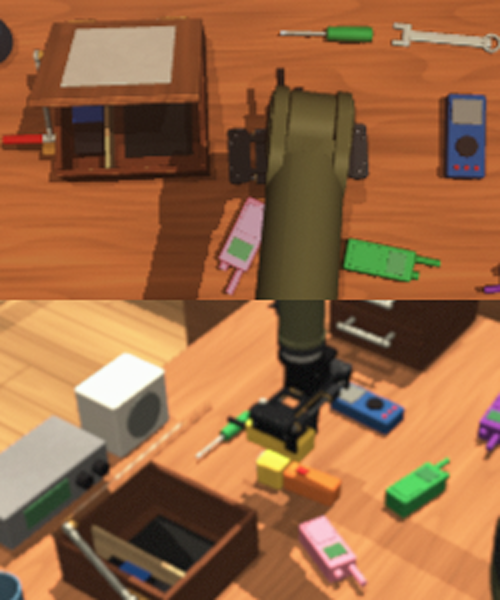

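```bash
python3 - <<'E'
from h import *
for n in ("top3","side3"):
    pass
s=get_state()["position"]
ext={}
for n in("top","side"):
    im,d=get_image(n);P=cloud(n,d).reshape(-1,3);P=P[d.ravel()>0]-s
    P=P[(abs(P[:,1])<.14)&(P[:,0]>-.15)&(P[:,0]<.2)]
    print(n)
    for h in np.arange(-.04,.5,.02):
        q=P[abs(P[:,2]-h)<.01]
        if len(q)>3: print(round(h,2),len(q),"x",np.percentile(q[:,0],[1,99]).round(3),"y",np.percentile(q[:,1],[1,99]).round(3))
# lid: side & top points near locker
im,d=get_image("top");P=cloud("top",d)[120:185,150:262].reshape(-1,3);q=P[(P[:,2]>.11)&(P[:,2]<.4)]
for x in np.arange(.52,.72,.02):
    r=q[abs(q[:,0]-x)<.004]
    if len(r):print("lid x",x.round(2),len(r),np.percentile(r[:,2],[5,50,95]).round(3),np.percentile(r[:,1],[1,99]).round(3))
print(q[:,0].min(),np.percentile(q[:,2],99))
E
```

```text
top
-0.04 36 x [-0.003  0.177] y [0.137 0.14 ]
0.0 44 x [0.108 0.198] y [-0.01  0.14]
0.06 5 x [0.136 0.154] y [0.139 0.14 ]
0.08 29 x [-0.036  0.131] y [-0.043  0.139]
0.1 221 x [-0.038  0.091] y [-0.093  0.129]
0.12 475 x [-0.036  0.09 ] y [-0.092  0.139]
0.38 90 x [-0.045  0.047] y [-0.048  0.051]
0.4 666 x [-0.069  0.04 ] y [-0.045  0.049]
0.42 1144 x [-0.106  0.018] y [-0.039  0.054]
0.44 886 x [-0.145 -0.04 ] y [-0.022  0.058]
0.46 742 x [-0.149 -0.087] y [-0.015  0.054]
0.48 133 x [-0.15  -0.132] y [-0.     0.042]
side
-0.04 23 x [-0.006  0.178] y [0.134 0.14 ]
-0.02 106 x [-0.011  0.096] y [-0.021  0.032]
0.0 183 x [-0.012  0.14 ] y [-0.021  0.036]
0.02 91 x [-0.01   0.097] y [-0.031  0.038]
0.04 36 x [-0.01   0.012] y [-0.036  0.042]
0.06 19 x [-0.009  0.021] y [-0.031  0.083]
0.08 207 x [-0.037  0.038] y [-0.083  0.091]
0.1 319 x [-0.038  0.034] y [-0.093  0.097]
0.12 407 x [-0.035  0.038] y [-0.092  0.099]
0.14 116 x [-0.026  0.065] y [-0.049  0.122]
0.16 61 x [-0.036  0.025] y [-0.048  0.024]
0.18 183 x [-0.035  0.031] y [-0.047  0.039]
0.2 100 x [-0.034  0.031] y [-0.012
[... 390 characters left out ...]
34 0.053]
0.4 382 x [-0.146  0.037] y [-0.031  0.055]
0.42 477 x [-0.146  0.017] y [-0.038  0.06 ]
0.44 269 x [-0.148 -0.04 ] y [0.    0.061]
0.46 179 x [-0.149 -0.084] y [0.006 0.056]
0.48 29 x [-0.149 -0.133] y [0.003 0.043]
lid x 0.54 1 [0.275 0.275 0.275] [0.264 0.264]
lid x 0.56 210 [0.272 0.277 0.283] [0.039 0.265]
lid x 0.58 201 [0.249 0.255 0.26 ] [0.039 0.265]
lid x 0.6 178 [0.224 0.231 0.237] [0.042 0.266]
lid x 0.62 165 [0.201 0.208 0.214] [0.041 0.272]
lid x 0.64 167 [0.171 0.184 0.19 ] [0.042 0.281]
lid x 0.66 149 [0.153 0.16  0.167] [0.042 0.267]
lid x 0.68 142 [0.128 0.135 0.142] [0.043 0.268]
lid x 0.7 77 [0.11  0.113 0.118] [0.045 0.266]
0.5438831957498717 0.2854291088400548
```

Arm envelope forward is 38 mm below h=0.32, so there is about 9 mm to the lid edge (x=0.544). The radio hangs level. Enter sideways under the lid.

Emit:
jog_arm --claw '[40,40,40,40,40]' --pt "5 40 17" --pt "5 85 17" --pt "5 130 17" --pt "5 175 17" --pt "5 212 18" --roll '[0,0,0,0,0]'

```text
time: 5.1
position: [0.4902, 0.1163, 0.1463]
tool_rot: [-0.011, 1.569, 0.019]
ft_force: [0.2, -0.5, -2.1]
grip_width: 0.568
```

Emit:
jog_arm --claw '[40,40]' --pt "0 0 0" --pt "0 0 0" --roll '[0,0]'

```text
time: 5.3
position: [0.4901, 0.1167, 0.1461]
tool_rot: [-0.013, 1.57, 0.02]
ft_force: [-0.1, -0.7, -4.0]
grip_width: 0.568
```

```bash
python3 - <<'E'
from h import *
go(.4967,.117,.037,.02)
im,d=get_image("top");P=cloud("top",d)
cv2.imwrite("pics/t4.png",cv2.resize(im[110:260,130:330],None,fx=3,fy=3,interpolation=cv2.INTER_CUBIC)[:,:,::-1])
im,d=get_image("wrist");P=cloud("wrist",d);H=hsv(im)
cv2.imwrite("pics/w4.png",im[:,:,::-1])
# front rim seen in wrist: z~.1, x .45-.49
m=(abs(P[...,2]-.1)<.006)&(P[...,0]>.44)&(P[...,0]<.5);p=P[m];print("rim",len(p),np.percentile(p,[2,98],axis=0).round(4))
for y in(.06,.1,.14,.18):
    q=p[abs(p[:,1]-y)<.006]; print(y,len(q),np.percentile(q[:,0],[3,97]).round(4) if len(q) else 0)
m=(H[...,0]>22)&(H[...,0]<36)&(H[...,1]>120)&(H[...,2]>60)&(P[...,2]>.13)&(P[...,2]<.2);p=P[m];print("radio",len(p),p.min(0).round(3) if len(p) else 0,p.max(0).round(3) if len(p) else 0)
E
```

```text
t 5.3 pos [0.4901 0.1167 0.1461] yaw 0.021 shift [109.  -0.   6.] roll 0.1 q7 1.23 F [-0.1 -0.7 -4. ] grip 49.4 down [ 0.001  0.005 -1.   ]
rim 6894 [[0.4647 0.0352 0.0947]
 [0.4971 0.2606 0.1006]]
0.06 305 [0.4676 0.4774]
0.1 284 [0.4669 0.4761]
0.14 295 [0.4662 0.4756]
0.18 297 [0.4654 0.4749]
radio 412 [0.485 0.09  0.154] [0.539 0.14  0.161]
```

View pics/w4.png

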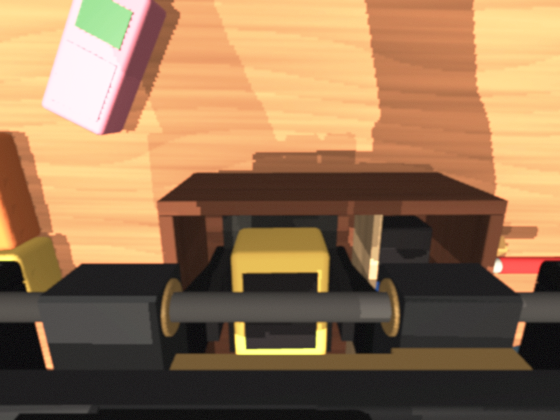

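View: radio held square at (280,270) inside the walls, front wall rim measured at x 0.466–0.476. Lower with +5 mm forward.

Emit:
jog_arm --claw '[40,40,40,40,40]' --pt "5 0 5" --pt "20 0 5" --pt "40 0 5" --pt "60 0 5" --pt "80 0 5" --roll '[0,0,0,0,0]'

```text
time: 5.9
position: [0.4951, 0.1136, 0.0639]
tool_rot: [-0.009, 1.571, 0.015]
ft_force: [0.2, 1.0, -3.2]
grip_width: 0.571
```

Emit:
jog_arm --claw '[40,40,40,40,40]' --pt "5 0 0" --pt "12 0 0" --pt "18 0 0" --pt "23 0 0" --pt "25 0 0" --roll '[0,0,0,0,0]'

```text
time: 6.4
position: [0.4951, 0.1137, 0.0387]
tool_rot: [-0.009, 1.571, 0.015]
ft_force: [-0.4, 0.2, -2.9]
grip_width: 0.569
```

```bash
python3 - <<'E'
from h import *
go(.4967,.117,.037,.02)
im,d=get_image("wrist");P=cloud("wrist",d);H=hsv(im)
m=(H[...,0]>18)&(H[...,0]<36)&(H[...,1]>120)&(H[...,2]>50)&(P[...,2]>.02)&(P[...,2]<.09)&(P[...,1]<.15)&(P[...,1]>.08);p=P[m];print("radio",len(p),p.min(0).round(3),p.max(0).round(3))
t=p[p[:,2]>.04];A=np.c_[t[:,:2],np.ones(len(t))];print("plane",np.linalg.lstsq(A,t[:,2],rcond=None)[0].round(3),np.median(t,0).round(3))
E
```

```text
t 6.4 pos [0.4951 0.1137 0.0387] yaw 0.015 shift [2. 3. 2.] roll -0.3 q7 1.1 F [-0.4  0.2 -2.9] grip 49.5 down [-0.     0.004 -1.   ]
radio 575 [0.52  0.089 0.046] [0.543 0.139 0.053]
plane [-0.007 -0.006  0.055] [0.532 0.11  0.051]
```

Emit:
jog_arm --claw '[40,40,40,40]' --pt "1 0 0" --pt "2 0 0" --pt "3 0 0" --pt "3 0 0" --roll '[0,0,0,0]'

```text
time: 6.85
position: [0.495, 0.1137, 0.0356]
tool_rot: [-0.009, 1.571, 0.015]
ft_force: [0.8, 0.4, -4.2]
grip_width: 0.565
```

```bash
python3 -c "
from h import *
go(.4967,.117,.037,.02)"
```

```text
t 6.85 pos [0.495  0.1137 0.0356] yaw 0.015 shift [-1.  3.  2.] roll -0.3 q7 1.1 F [ 0.8  0.4 -4.2] grip 49.1 down [-0.001  0.004 -1.   ]
```

Emit:
jog_arm --claw '[51,54,58,64,70]' --pt "0 0 0" --pt "0 0 0" --pt "0 0 0" --pt "0 0 0" --pt "0 0 0" --roll '[0,0,0,0,0]'

```text
time: 7.35
position: [0.4952, 0.1137, 0.0358]
tool_rot: [-0.009, 1.571, 0.015]
ft_force: [0.4, 0.2, -0.5]
grip_width: 0.749
```

Emit:
jog_arm --claw '[70,70,70,70,70]' --pt "-10 0 0" --pt "-40 0 -2" --pt "-80 0 -5" --pt "-120 0 -5" --pt "-150 0 -5" --roll '[0,0,0,0,0]'

```text
time: 7.85
position: [0.4908, 0.1137, 0.1891]
tool_rot: [-0.01, 1.568, 0.015]
ft_force: [-0.1, -0.3, 0.7]
grip_width: 0.798
```

```bash
python3 - <<'E'
from h import *
go(.4967,.117,.037,.02)
im,d=get_image("wrist");P=cloud("wrist",d);H=hsv(im)
m=(H[...,0]>18)&(H[...,0]<36)&(H[...,1]>120)&(H[...,2]>50)&(P[...,2]>.0)&(P[...,2]<.09)&(P[...,1]<.17)&(P[...,1]>.05)&(P[...,0]>.47);p=P[m];print("radio",len(p),p.min(0).round(3),p.max(0).round(3))
t=p[p[:,2]>.04];A=np.c_[t[:,:2],np.ones(len(t))];print("plane",np.linalg.lstsq(A,t[:,2],rcond=None)[0].round(3),np.median(t,0).round(3),rect(t[:,:2]))
cv2.imwrite("pics/w5.png",im[:,:,::-1])
E
```

```text
t 7.85 pos [0.4908 0.1137 0.1891] yaw 0.016 shift [152.   3.   5.] roll -0.2 q7 1.26 F [-0.1 -0.3  0.7] grip 69.5 down [ 0.003  0.004 -1.   ]
radio 2132 [0.493 0.086 0.011] [0.619 0.146 0.055]
plane [-0.001 -0.002  0.053] [0.549 0.118 0.052] (array([547.7, 114.6]), array([108.4,  50.1]), 0.02)
```

View pics/w5.png

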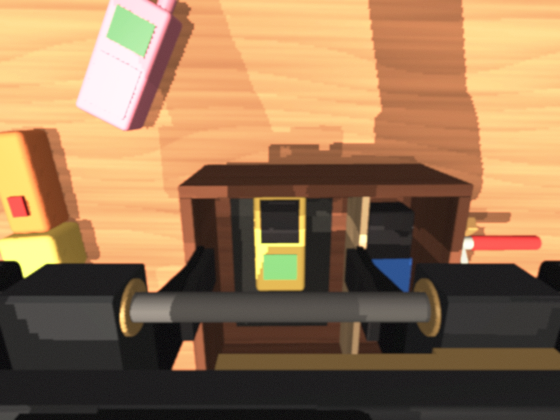

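Radio lies flat in the bay at locker (-34,-38) mm, yaw 0.02. Next the stay: back off, cross to +y and roll 90° so that the jaws close along x.

Emit:
jog_arm --claw '[70,70,70,70,70]' --pt "-20 20 -35" --pt "-20 65 -50" --pt "-20 112 -50" --pt "-20 160 -50" --pt "-20 207 -50" --roll '[0,5,13,21,30]'

```text
time: 8.4
position: [0.4412, 0.2873, 0.2145]
tool_rot: [0.316, 1.537, -0.309]
ft_force: [0.9, -0.5, -0.1]
grip_width: 0.804
```

Emit:
jog_arm --claw '[60,60,60,60,60]' --pt "0 0 0" --pt "0 0 0" --pt "0 0 0" --pt "0 0 0" --pt "0 0 0" --roll '[8.5,17,25.5,34,42.5]'

```text
time: 8.9
position: [0.441, 0.2875, 0.215]
tool_rot: [0.896, 1.372, -0.883]
ft_force: [1.6, 0.0, -0.7]
grip_width: 0.688
```

Emit:
jog_arm --claw '[60,60,60]' --pt "0 0 0" --pt "0 0 0" --pt "0 0 0" --roll '[8.5,17,18]'

```text
time: 9.2
position: [0.4409, 0.2877, 0.2154]
tool_rot: [1.135, 1.251, -1.119]
ft_force: [-0.5, -0.5, 0.5]
grip_width: 0.69
```

```bash
python3 - <<'E'
from h import *
go(.526,.332,.14,-1.553)
im,d=get_image("wrist");P=cloud("wrist",d);H=hsv(im)
m=((H[...,0]<5)|(H[...,0]>174))&(H[...,1]>170)&(H[...,2]>90)&(P[...,2]>.04)&(P[...,2]<.12)&(abs(P[...,1]-.32)<.06)
p=P[m];print(len(p),rect(p[:,:2]) if len(p)>5 else 0,p.min(0).round(3),p.max(0).round(3))
im,d=get_image("top");P=cloud("top",d);H=hsv(im)
m=(H[...,0]>22)&(H[...,0]<36)&(H[...,1]>120)&(H[...,2]>40)&(P[...,2]>.0)&(P[...,2]<.09)&(P[...,1]<.17)&(P[...,1]>.06)&(P[...,0]>.48)&(P[...,0]<.6)
p=P[m];print("radio top",len(p),np.median(p,0).round(4),p.min(0).round(3),p.max(0).round(3))
E
```

```text
t 9.2 pos [0.4409 0.2877 0.2154] yaw -1.461 shift [ 77.  89. -35.] roll 5.3 q7 -0.61 F [-0.5 -0.5  0.5] grip 60.0 down [ 0.012  0.002 -1.   ]
725 (array([524.5, 320.5]), array([14.1, 60.2]), -1.552) [0.517 0.29  0.066] [0.532 0.351 0.076]
radio top 209 [0.5235 0.108  0.0483] [0.485 0.091 0.02 ] [0.577 0.139 0.059]
```

Emit:
jog_arm --claw '[60,60,60,60,60]' --pt "0 0 -40" --pt "20 40 -37" --pt "40 87 -34" --pt "60 88 -34" --pt "76 88 -34" --roll '[2,5.3,5.3,5.3,5.3]'

```text
time: 9.8
position: [0.5258, 0.3309, 0.138]
tool_rot: [1.199, 1.215, -1.186]
ft_force: [-0.9, -0.1, -0.3]
grip_width: 0.693
```

```bash
python3 -c "
from h import *
go(.5245,.332,.049,-1.553)"
```

```text
t 9.8 pos [0.5258 0.3309 0.138 ] yaw -1.549 shift [89. -2. -1.] roll 0.2 q7 -0.84 F [-0.9 -0.1 -0.3] grip 60.3 down [ 0.009  0.002 -1.   ]
```

Emit:
jog_arm --claw '[60,60,60,60,60]' --pt "25 -2 -1" --pt "50 -2 -1" --pt "75 -2 -1" --pt "89 -2 -1" --pt "89 -2 -1" --roll '[0,0,0,0,0]'

```text
time: 10.3
position: [0.5228, 0.3313, 0.0475]
tool_rot: [1.195, 1.216, -1.187]
ft_force: [-0.0, 0.4, 0.6]
grip_width: 0.689
```

Emit:
jog_arm --claw '[40,20,5,5,5]' --pt "0 0 0" --pt "0 0 0" --pt "0 0 0" --pt "0 0 0" --pt "0 0 0" --roll '[0,0,0,0,0]' --force 12

```text
time: 10.8
position: [0.5232, 0.3315, 0.048]
tool_rot: [1.196, 1.216, -1.187]
ft_force: [0.4, 0.8, -0.3]
grip_width: 0.324
```

```bash
python3 -c "
from h import *
go(.5245,.332,.049,-1.553)
print(get_state()['torque'])"
```

```text
t 10.8 pos [0.5232 0.3315 0.048 ] yaw -1.548 shift [-1.  1. -1.] roll 0.3 q7 -0.9 F [ 0.4  0.8 -0.3] grip 28.2 down [ 0.007  0.001 -1.   ]
[-0.0416873  -0.12375092 -0.05610439]
```

Emit:
jog_arm --claw '[5,5,5,5,5]' --pt "0 0 0" --pt "0 0 0" --pt "0 0 0" --pt "-9 -7 0" --pt "-18 -13 0" --roll '[0,0,0,0,0]' --force 15

```text
time: 11.3
position: [0.5115, 0.3312, 0.0667]
tool_rot: [1.198, 1.214, -1.185]
ft_force: [5.8, 0.3, 2.6]
grip_width: 0.155
```

```bash
python3 - <<'E'
from h import *
go(.5232-.013,.3315,.048+.018,-1.553)
im,d=get_image("wrist");P=cloud("wrist",d);H=hsv(im)
m=((H[...,0]<5)|(H[...,0]>174))&(H[...,1]>170)&(H[...,2]>90)&(P[...,2]>.04)&(P[...,2]<.16)&(abs(P[...,1]-.32)<.06)
p=P[m];print(len(p),rect(p[:,:2]) if len(p)>5 else 0,p.min(0).round(3),p.max(0).round(3))
E
```

```text
t 11.3 pos [0.5115 0.3312 0.0667] yaw -1.548 shift [ 1. -1. -0.] roll 0.3 q7 -0.9 F [5.8 0.3 2.6] grip 13.4 down [ 0.009  0.002 -1.   ]
1853 (array([510.7, 319.9]), array([15.4, 63.5]), -1.535) [0.503 0.288 0.06 ] [0.52  0.352 0.097]
```

Emit:
jog_arm --claw '[5,5,5,5,5]' --pt "-19 -9 0" --pt "-39 -16 0" --pt "-61 -19 0" --pt "-83 -20 0" --pt "-104 -17 0" --roll '[0,0,0,0,0]'

```text
time: 11.85
position: [0.4959, 0.3306, 0.1731]
tool_rot: [1.202, 1.21, -1.18]
ft_force: [14.7, 2.7, -6.0]
grip_width: 0.144
```

```bash
python3 - <<'E'
from h import *
go(.5232-.031,.3315,.048+.122,-1.553)
im,d=get_image("wrist");P=cloud("wrist",d);H=hsv(im)
m=((H[...,0]<5)|(H[...,0]>174))&(H[...,1]>170)&(H[...,2]>90)&(P[...,2]>.14)&(P[...,2]<.26)&(abs(P[...,1]-.32)<.06)
p=P[m];print(len(p),rect(p[:,:2]) if len(p)>5 else 0,p.min(0).round(3),p.max(0).round(3))
E
```

```text
t 11.85 pos [0.4959 0.3306 0.1731] yaw -1.548 shift [ 3. -4. -1.] roll 0.3 q7 -0.84 F [14.7  2.7 -6. ] grip 12.5 down [ 0.016  0.003 -1.   ]
1960 (array([497.1, 324.7]), array([14.7, 53.6]), -1.562) [0.489 0.298 0.185] [0.504 0.352 0.225]
```

Emit:
jog_arm --claw '[5,5,5,5]' --pt "-8 7 0" --pt "-20 12 0" --pt "-30 16 0" --pt "-40 21 0" --roll '[0,0,0,0]'

```text
time: 12.3
position: [0.5175, 0.3311, 0.2164]
tool_rot: [1.204, 1.208, -1.179]
ft_force: [5.8, 1.6, -6.0]
grip_width: 0.136
```

```bash
python3 - <<'E'
from h import *
go(.5232+.010,.3315,.048+.197,-1.553)
im,d=get_image("top");P=cloud("top",d)[120:185,150:262].reshape(-1,3);q=P[(P[:,2]>.11)&(P[:,2]<.4)&(P[:,1]<.24)&(P[:,1]>.05)]
for x in np.arange(.54,.70,.04):
    r=q[abs(q[:,0]-x)<.004]
    if len(r):print("lid x",x.round(2),len(r),np.median(r[:,2]).round(3))
E
```

```text
t 12.3 pos [0.5175 0.3311 0.2164] yaw -1.549 shift [-28.  16.  -0.] roll 0.2 q7 -0.81 F [ 5.8  1.6 -6. ] grip 11.8 down [ 0.018  0.003 -1.   ]
lid x 0.54 43 0.276
lid x 0.58 156 0.249
lid x 0.62 139 0.204
lid x 0.66 124 0.158
```

Emit:
jog_arm --claw '[5,5,5,5,5]' --pt "-7 5 0" --pt "-13 9 0" --pt "-18 13 0" --pt "-23 17 0" --pt "-23 17 0" --roll '[0,0,0,0,0]'

```text
time: 12.85
position: [0.539, 0.3313, 0.2398]
tool_rot: [1.212, 1.206, -1.175]
ft_force: [9.9, 4.0, -12.5]
grip_width: 0.135
```

```bash
python3 - <<'E'
from h import *
go(.5232+.010,.3315,.048+.197,-1.553)
im,d=get_image("wrist");P=cloud("wrist",d);H=hsv(im)
m=((H[...,0]<5)|(H[...,0]>174))&(H[...,1]>170)&(H[...,2]>90)&(P[...,2]>.14)&(P[...,2]<.36)&(abs(P[...,1]-.32)<.06)
p=P[m];print(len(p),p.min(0).round(3),p.max(0).round(3),np.median(p,0).round(3))
im,d=get_image("top");P=cloud("top",d)[120:185,150:262].reshape(-1,3);q=P[(P[:,2]>.11)&(P[:,2]<.4)&(P[:,1]<.24)&(P[:,1]>.05)]
for x in np.arange(.54,.70,.04):
    r=q[abs(q[:,0]-x)<.004]
    if len(r):print("lid x",x.round(2),len(r),np.median(r[:,2]).round(3))
E
```

```text
t 12.85 pos [0.539  0.3313 0.2398] yaw -1.553 shift [-5. -6. -0.] roll 0.0 q7 -0.8 F [  9.9   4.  -12.5] grip 11.8 down [ 0.023  0.007 -1.   ]
2020 [0.531 0.3   0.247] [0.546 0.354 0.336] [0.537 0.34  0.273]
lid x 0.58 163 0.26
lid x 0.62 140 0.211
lid x 0.66 123 0.163
```

Emit:
jog_arm --claw '[5,20,35,45,45]' --pt "3 -2 0" --pt "3 -2 0" --pt "3 -2 0" --pt "3 -2 0" --pt "3 -2 0" --roll '[0,0,0,0,0]'

```text
time: 13.45
position: [0.5373, 0.3313, 0.2372]
tool_rot: [1.213, 1.205, -1.175]
ft_force: [-0.1, -0.1, 0.0]
grip_width: 0.414
```

Emit:
jog_arm --claw '[45,45,45,45,45]' --pt "0 0 0" --pt "-20 0 0" --pt "-50 0 0" --pt "-85 0 0" --pt "-110 0 0" --roll '[0,0,0,0,0]'

```text
time: 13.95
position: [0.5348, 0.3308, 0.3496]
tool_rot: [1.214, 1.204, -1.173]
ft_force: [0.1, 0.9, 1.6]
grip_width: 0.517
```

```bash
python3 - <<'E'
from h import *
im,d=get_image("wrist");P=cloud("wrist",d);H=hsv(im)
m=((H[...,0]<5)|(H[...,0]>174))&(H[...,1]>170)&(H[...,2]>90)&(P[...,2]>.1)&(P[...,2]<.36)&(abs(P[...,1]-.32)<.06)
p=P[m];print(len(p),p.min(0).round(3),p.max(0).round(3),np.median(p,0).round(3))
im,d=get_image("top");P=cloud("top",d)[120:185,150:262].reshape(-1,3);q=P[(P[:,2]>.11)&(P[:,2]<.4)&(P[:,1]<.24)&(P[:,1]>.05)]
z=[];X=[]
for x in np.arange(.56,.70,.01):
    r=q[abs(q[:,0]-x)<.004]
    if len(r)>10:X.append(x);z.append(np.median(r[:,2]))
k=np.polyfit(X,z,1);a=np.arctan(-k[0]);print("lid angle",a,k,z)
h=np.array([.582+.11-.018*0,.153+.11*.018])
go(h[0]-.2*np.cos(a)+.012*np.sin(a),.154,.3,-1.553)
E
```

```text
914 [0.529 0.261 0.1  ] [0.555 0.353 0.277] [0.535 0.325 0.274]
lid angle 0.8857604814657746 [-1.22395357  0.96993571] [np.float64(0.28305020740650216), np.float64(0.27124475784936897), np.float64(0.260016568585544), np.float64(0.248968347107287), np.float64(0.23656495577016656), np.float64(0.22436204346091987), np.float64(0.21123700661204398), np.float64(0.1992688063427664), np.float64(0.18663401833284793), np.float64(0.1740166065295069), np.float64(0.1620555136009867), np.float64(0.14955705795095975), np.float64(0.13905902723431704), np.float64(0.12347126389674466)]
t 14.05 pos [0.5354 0.3319 0.3515] yaw -1.552 shift [ 51.  35. 179.] roll 0.0 q7 -0.77 F [ 0.4  0.7 -0.5] grip 45.2 down [ 0.03   0.011 -0.999]
```

Stay is fully folded (about 1.50 rad), lid at 0.886. Close the fingers and move above the push point.

Emit:
jog_arm --claw '[20,0,0,0,0]' --pt "0 8 40" --pt "0 18 85" --pt "0 27 130" --pt "10 36 178" --pt "35 38 179" --roll '[0,0,0,0,0]'

```text
time: 14.55
position: [0.5814, 0.1442, 0.316]
tool_rot: [1.226, 1.191, -1.178]
ft_force: [0.0, -0.3, -0.4]
grip_width: 0.149
```

```bash
python3 -c "
from h import *
go(.575,.154,.27,-1.553)"
```

```text
t 14.55 pos [0.5814 0.1442 0.316 ] yaw -1.566 shift [ 46.  -8. -10.] roll -0.8 q7 -0.43 F [ 0.  -0.3 -0.4] grip 13.0 down [ 0.034  0.006 -0.999]
```

Emit:
jog_arm --claw '[0,0,0,0,0]' --pt "15 -8 0" --pt "30 -8 0" --pt "45 -9 0" --pt "54 -12 0" --pt "62 -18 0" --roll '[0,0,0,0,0]'

```text
time: 15.05
position: [0.5656, 0.1453, 0.253]
tool_rot: [1.226, 1.191, -1.176]
ft_force: [1.1, 0.6, 1.5]
grip_width: 0.002
```

```bash
python3 -c "
from h import *
go(.5538,.154,.245,-1.553)"
```

```text
t 15.05 pos [0.5656 0.1453 0.253 ] yaw -1.565 shift [  8. -12.  -9.] roll -0.7 q7 -0.43 F [1.1 0.6 1.5] grip 0.2 down [ 0.034  0.007 -0.999]
```

Emit:
jog_arm --claw '[0,0,0,0,0]' --pt "8 -12 0" --pt "18 -22 0" --pt "29 -31 0" --pt "40 -39 0" --pt "52 -47 0" --roll '[0,0,0,0,0]'

```text
time: 15.55
position: [0.5201, 0.1459, 0.1994]
tool_rot: [1.225, 1.19, -1.175]
ft_force: [1.2, -0.4, 1.6]
grip_width: 0.001
```

```bash
python3 -c "
from h import *
go(.5191,.154,.2013,-1.553)"
```

```text
t 15.55 pos [0.5201 0.1459 0.1994] yaw -1.564 shift [-2. -1. -8.] roll -0.6 q7 -0.41 F [ 1.2 -0.4  1.6] grip 0.1 down [ 0.036  0.006 -0.999]
```

Emit:
jog_arm --claw '[0,0,0,0,0]' --pt "11 -8 0" --pt "23 -14 0" --pt "36 -19 0" --pt "50 -24 0" --pt "63 -27 0" --roll '[0,0,0,0,0]'

```text
time: 16.05
position: [0.4949, 0.1462, 0.1343]
tool_rot: [1.225, 1.191, -1.175]
ft_force: [1.9, -1.1, 0.6]
grip_width: 0.004
```

```bash
python3 -c "
from h import *
go(.492,.154,.112,-1.553)"
```

```text
t 16.05 pos [0.4949 0.1462 0.1343] yaw -1.564 shift [22. -4. -8.] roll -0.6 q7 -0.44 F [ 1.9 -1.1  0.6] grip 0.4 down [ 0.036  0.006 -0.999]
```

Emit:
jog_arm --claw '[0,0,0,0,0]' --pt "6 -2 0" --pt "12 -3 0" --pt "17 -4 0" --pt "21 -4 0" --pt "23 -4 0" --roll '[0,0,0,0,0]'

```text
time: 16.55
position: [0.4916, 0.1464, 0.1123]
tool_rot: [1.224, 1.191, -1.176]
ft_force: [-9.4, -3.1, 22.7]
grip_width: 0.003
```

```bash
python3 -c "
from h import *
go(.492,.154,.112,-1.553)"
```

```text
t 16.55 pos [0.4916 0.1464 0.1123] yaw -1.564 shift [ 0.  0. -8.] roll -0.6 q7 -0.46 F [-9.4 -3.1 22.7] grip 0.3 down [ 0.035  0.005 -0.999]
```

Reaction jumped to 23 N at z=0.112, so the lid is at its stop. Back off upwards and check.

Emit:
jog_arm --claw '[0,0,0,0,0]' --pt "-10 0 0" --pt "-40 0 0" --pt "-80 -20 0" --pt "-110 -50 0" --pt "-130 -80 0" --roll '[0,0,0,0,0]'

```text
time: 17.05
position: [0.4073, 0.1463, 0.2419]
tool_rot: [1.226, 1.19, -1.172]
ft_force: [-0.0, 0.2, 0.3]
grip_width: 0.004
```

```bash
python3 - <<'E'
from h import *
out=[]
for n in("top","side"):
    im,d=get_image(n);P=cloud(n,d);H=hsv(im)
    m=(P[...,2]>.085)&(P[...,2]<.2)&(P[...,0]>.53)&(P[...,0]<.69)&(P[...,1]>.05)&(P[...,1]<.26)
    p=P[m];A=np.c_[p[:,:2],np.ones(len(p))];k=np.linalg.lstsq(A,p[:,2],rcond=None)[0];print(n,"lid",len(p),k.round(3),"z",np.percentile(p[:,2],[2,50,98]).round(4))
    m=((H[...,0]<5)|(H[...,0]>174))&(H[...,1]>170)&(H[...,2]>90)&(abs(P[...,1]-.32)<.05)&(P[...,0]>.4)&(P[...,0]<.6)&(P[...,2]>.03)
    q=P[m];print("grip",len(q),np.median(q,0).round(3))
    for nm,lo,hi in(("torch",(.43,-.175),(.6,-.1)),("meter",(.42,-.43),(.58,-.33))):
        t=P[(P[...,2]>.02)&(P[...,2]<.06)&(P[...,0]>lo[0])&(P[...,0]<hi[0])&(P[...,1]>lo[1])&(P[...,1]<hi[1])]
        i0=cloud(n,np.load(f"pics/{n}0d.npy"));t0=i0[(i0[...,2]>.02)&(i0[...,2]<.06)&(i0[...,0]>lo[0])&(i0[...,0]<hi[0])&(i0[...,1]>lo[1])&(i0[...,1]<hi[1])]
        print(nm,np.median(t0,0).round(3),np.median(t,0).round(3))
    cv2.imwrite(f"pics/{n}9.png",im[:,:,::-1])
a=cv2.imread("pics/top9.png")[110:260,110:410];b=cv2.imread("pics/side9.png")[120:300,100:400]
cv2.imwrite("pics/c9.png",cv2.resize(np.vstack([a,b]),None,fx=1.8,fy=1.8,interpolation=cv2.INTER_CUBIC))
E
```

```text
top lid 3545 [-0.006 -0.001  0.117] z [0.1068 0.1133 0.12  ]
grip 36 [0.464 0.335 0.093]
torch [ 0.524 -0.134  0.043] [ 0.524 -0.135  0.043]
meter [ 0.52  -0.373  0.033] [ 0.52  -0.373  0.033]
side lid 2299 [-0.002 -0.     0.116] z [0.1086 0.1144 0.1203]
grip 94 [0.463 0.323 0.092]
torch [ 0.524 -0.127  0.041] [ 0.465 -0.13   0.037]
meter [ 0.516 -0.369  0.033] [ 0.515 -0.367  0.033]
```

View pics/c9.png

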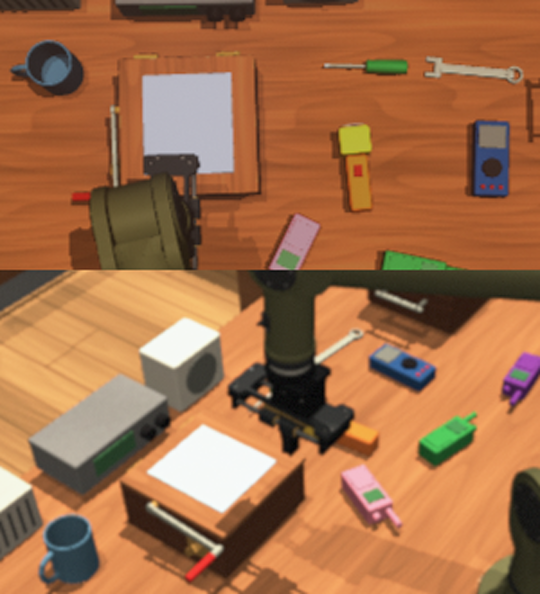

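Lid is flat (slope 0.002–0.006, height 0.113), the grip folded beside it (about 1.47 rad), and the bystanders are in place. The torch's side-view median differs only because the hand hides part of it; the top view agrees to 1 mm. Robot is clear, so I'm handing in.

```bash
python3 -c "
from h import *
print(order.close_job())"
```

```text
the job is handed in; nothing more can be done
None
```

I laid the yellow radio in the wide bay, folded the stay up beside the lid, pressed the lid shut and handed the job in at about 17 s. No verdict was reported.

- **Radio:** I gripped it by its rear end, moved it in under the lid and released it a few millimetres or less above the floor. It lay flat at about (-34, -38) mm in the locker's frame. The wrist camera put its top face at 52 mm and the top camera at 48 mm; both are within the height limit. I could not check it again once the lid was shut.
- **Stay:** I lifted it by the red grip up to its stop, at about 1.50 rad. It was still at about 1.47 rad after the lid closed. The pull during the lift reached about 16 N and moved the lid slightly, but it stayed near 0.85–0.89 rad.
- **Lid:** I pressed it down along its arc, and the reaction jumped to 23 N (vertical) at the stop. Its measured slope is 0.002–0.006, and the robot was clear of it.
- **Bystanders:** The torch and meter moved 1 mm or less in the top view. The side view of the torch disagreed, with its median shifted 59 mm, which I put down to the hand hiding part of it. The driver, spanner and mug looked unmoved in the last picture, but I did not measure them. The battery is hidden by the shut lid, so it went unchecked.

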